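# Find and mark the balance point of a load beam on a knife edge

### The job

Lay the hollow load beam across the knife edge of the balancing jig, squarely, and shift it along until it stays level on the edge by itself, clear of both end rests. With the beam still balancing, pick up the marker saddle and sit it astride the beam exactly above the knife edge to mark the balance point, then let go: the beam must stay level with the marker on it. Leave the other things on the bench alone.

Things in the scene. Friction and masses are not known exactly. Their poses are not given: they have to be found in the camera images.
- beam: Hollow bare metal bar, 200 long (x) x 28 wide (y) x 16 mm high, 0.35 to 0.42 kg, a dark band and disc near each end; the ends look alike. Origin: middle of its underside. A steel slug is fixed inside, unseen, at a different place each time: the balance point is on the centre line anywhere within 36 mm of the middle, towards either end. Starts flat on the bench.
- jig: Fixed jig: grey base plate 180 (x) x 80 (y) x 10 mm; in its middle a steel wedge, the knife edge; at x = +-55 mm two dark end rests, 12 mm long in x, 52 mm above the bench. An unbalanced beam tips about 8 degrees onto the rest on its heavy side. Wedge and rests are 20 mm wide in y (less than the beam): fingers pass beside them. Origin: middle of the plate's underside.
- crest (a point): Centre of the knife edge's top, a level flat 8 mm long in x and 20 mm in y, 60 mm above the bench; axes as the jig's: the edge runs along y, the beam goes along x. The beam stays level when its balance point is over this flat, within 4 mm of its centre. Let go, it may rock or take 1 to 4 s to settle or tip.
- marker: Upside-down dark steel U, 30 long (x) x 42 wide (y) mm, 45 g: two 4 mm side walls 12 mm high, 34 mm gap between them; roof underside 12, top 16 mm above the origin; on it a black grip fin 24 (x) x 14 (y) x 50 mm high. White centre lines on the walls. Origin: middle of its foot, level with the walls' lower edges; astride the beam, 4 mm above the beam's underside. Starts standing on the bench.
- refblock: Bystander: steel hardness reference disc, 64 mm across, 12 mm high, origin under its centre.
- eyepiece: Bystander: black microscope eyepiece standing upright, 42 mm across, 66 mm high, origin under its centre.
- jar: Bystander: amber glass jar with black lid, 60 mm across, 70 mm high, origin under its centre.
Mind the look-alikes: they are no part of the job. Several things have the shape of the jig; the one meant has the colours described above.

How it is judged:
By the outcome, as a careful person would: the job done as asked, in the order asked, and still so for the second after the job is handed in, with the robot touching nothing.
It also fails if it takes over 72 s, if anything falls off the work surface, if the arm or the gripper's body presses on something with over 40 N, if the wrist force passes 120 N, or if a joint passes its speed limit or range.

### The arm

A 6-joint arm with a two-finger parallel gripper is mounted at the origin on the work surface. World frame = base frame: x ahead of the robot, y to its left, z up, the work surface at z = 0. Lengths are in m, angles in rad, forces in N, time in s.
With the tool pointing down it reaches from about 0.25 to 0.8 m from the base axis. Payload 3.9 kg.
Tool frame: the origin (TCP) lies midway between the tips of the shut fingers; the grasp point (between the pads) lies 19 mm behind it; z points along the fingers, y is the line along which they close (so a half turn about z gives the same grasp; the last joint's range is limited). The gripper opens to 85 mm and grips with 20 to 120 N. Pads are 22 mm wide; open, the fingers measure 114 mm over their backs; the gripper's body (76 mm by 85 mm) begins 54 mm behind the grasp point. The pads swing forward as they close: fully open they stand 13 mm farther back than shut.
Start: joints at [1.306, 0.26, -0.138, 1.173, 0, 1.571], TCP at [0.137, 0.507, 0.231] pointing down, gripper open.
Joint ranges: [-2.78, 2.78], [-0.83, 1.72], [-1.28, 1.37], [-1.9, 2.12], [-1.57, 1.48], [-3.14, 3.14]. Speed limits (rad/s): [2.57, 2.57, 3.14, 3.14, 3.14, 3.14].

### API

Orientations are given as a rotation vector (axis times angle).
In Python, from bench import ctrl gives the robot as it stands. The module is installed in compiled form; this text tells all that it offers.
- The arm moves only by the tool move_arm, never from a script. Its arguments are lists of equal length, an entry for each row: "travel": the shift along the tool's x, y, z normalised to -1 to 1, where 1 is 0.25 m, a list of three; "delta_rot": the turn, a rotation vector about the tool's x, y, z normalised to -1 to 1, where 1 is 2 pi rad, a list of three; "fingers": the gripper's target within -1 to 1 (shut at 1, half-way at 0, fully open at -1). A call has 1 to 20 rows; each row is the pose to reach, as a shift and turn from the pose commanded when the call began, along the tool's axes at that moment, turning the shorter way round; what a row does not reach only later rows make up. A row lasts 1/12 s, in which the tool goes at most 41.7 mm and 7.16 degrees, less where a joint would pass 70% of its speed; a pose out of reach is approached as far as the arm can. A call with a number of a shift or a turn outside -1 to 1 is refused whole. A call with a gripper value outside its range is refused whole. The fingers move at their own pace and stop on an object; "force" is the grip in N (left out, the last holds). Time passes only in rows, so rows that repeat a pose let the fingers close. It gives the time, the measured TCP pose, the force, the opening and the grip force at its end, in the units of the state.
- ctrl.read_state(): the state, without advancing time (a new reading comes with each control period).
- ctrl.get_image(name): name is "scene" or "top"; returns (picture, depth): 480x640x3 uint8, red, green, blue; 480x640 float32, m along the optical axis (not along the pixel's ray), 0 where there is no reading.
- ctrl.camera_params(name): a dict with "mtx" (3x3 intrinsics, pixels), "distortion" ([k1, k2, p1, p2, k3] as OpenCV has them; the pictures are not rectified), "R" (3x3) and "t" (3): a world point X has camera coordinates R X + t. Camera axes: x right, y down, z forward; pixel columns grow to the right and rows downward; lengths in m; the calibration is good to about 2 mm. A picture is of the moment at which its call begins. camera_params takes no time and is no camera call.
- ctrl.job_done(): hands the job in; it is judged then, once.
Trained networks look in the newest picture that a camera, given by its name, has taken for a name from the list of things; names that differ only in an ending like _2 or _b are one class to them, and where a whole thing is asked for, a point or a joint stands for the part that bears it (a point fixed in the world has none). Each returns a list of dicts, best first, with "conf" (0 to 1); they miss things now and then, are a little off and sometimes report something else, mostly with a low value. They report only what shows in the picture. A call takes as long as a camera call. They do not tell look-alikes from the thing itself.
- ctrl.cut_out(camera, target): "mask" (480x640 bool, what is visible of it) and "position" ([column, row] in pixels, amid what is visible of it).
- ctrl.place_of(camera, target): "position" ([column, row] in pixels: a listed point, or the origin of a listed thing).
The state is a dict: "time_s": time; "joint_pos": joint angles; "qd": joint speeds; "tau": joint torques, N m; "eef_pos": TCP position; "tcp_rot": TCP orientation; "wrist_force": force on the tool from outside, world axes, zero at the start; "moment": the same for the moment, N m; "gripper_width": opening from 0.0 (shut) to 1.0 (fully open); "finger_force": force on a finger pad.
Only numpy, scipy, OpenCV 4.12 (cv2) and the standard library are available. Lean on these libraries where they do the work, as an engineer would, in place of code of your own. Each camera call takes 0.05 s, during which the arm holds its last target. There are 200 camera calls.

## Working session

There is one attempt and no reset: what is moved stays moved. The work goes in short steps, Python scripts to look and compute and a tool call to move; the robot and the scene stay as the last step left them, time stands still between calls to the robot, and variables do not carry over. Pictures are saved under pics/ and viewed, at most 10 in all, crops included, and the job is handed in when it is done.

Besides the shell and the picture viewer there is one more tool, called after "Emit:" as name(argument=value, ...) on one line, values as JSON. move_arm: Moves the arm, as the interface text tells. Its arguments: {"type":"object","properties":{"travel":{"type":"array"},"delta_rot":{"type":"array"},"fingers":{"type":"array"},"force":{"type":"number"}},"required":["travel","delta_rot","fingers"]}

```bash
mkdir -p pics
cat > h.py <<'E'
import numpy as np, cv2
from scipy.spatial.transform import Rotation as Rot
from bench import ctrl
def px2w(cam,pts,z=None,depth=None):
    """pixels -> world, on plane z or by depth map"""
    p=ctrl.camera_params(cam);K=np.array(p["mtx"]);D=np.array(p["distortion"],float);R=np.array(p["R"]);t=np.array(p["t"])
    pts=np.atleast_2d(np.array(pts,float))
    u=cv2.undistortPoints(pts[:,None],K,D)[:,0]
    ray=np.c_[u,np.ones(len(u))]
    if depth is None:
        d=ray@R; c=-R.T@t
        return c+d*((z-c[2])/d[:,2])[:,None]
    dd=depth[pts[:,1].round().astype(int),pts[:,0].round().astype(int)]
    return (ray*dd[:,None]-t)@R
def maskw(cam,mask,depth):
    r,c=np.nonzero(mask&(depth>0)); return px2w(cam,np.c_[c,r],depth=depth)
def save(name,im,s=1): cv2.imwrite("pics/"+name,cv2.resize(im[:,:,::-1],None,fx=s,fy=s,interpolation=cv2.INTER_CUBIC))
E
python3 - <<'E'
from h import *
for cam in("top","scene"):
    im,d=ctrl.get_image(cam); save(cam+"0.png",im)
    p=ctrl.camera_params(cam);print(cam,(-np.array(p["R"]).T@p["t"]).round(3))
    for n in("beam","jig","crest","marker"):
        for r in ctrl.place_of(cam,n)[:4]:
            q=r["position"]; z={"crest":.06}.get(n,0)
            print(n,round(r["conf"],2),np.round(q),px2w(cam,[q],z=z).round(3)[0])
s=ctrl.read_state();print(s["eef_pos"],s["tcp_rot"],s["wrist_force"],s["time_s"])
print(Rot.from_rotvec(s["tcp_rot"]).as_matrix().round(3))
E
```

```text
top [0.387 0.053 1.508]
beam 0.76 [254. 237.] [0.558 0.205 0.   ]
beam 0.59 [331. 231.] [0.573 0.018 0.   ]
jig 0.8 [334. 230.] [0.574 0.011 0.   ]
jig 0.63 [359. 325.] [ 0.343 -0.048  0.   ]
jig 0.62 [452. 187.] [ 0.682 -0.282  0.   ]
jig 0.55 [262. 334.] [0.322 0.183 0.   ]
crest 0.93 [332. 232.] [0.561 0.017 0.06 ]
crest 0.85 [356. 327.] [ 0.342 -0.039  0.06 ]
crest 0.75 [460. 184.] [ 0.676 -0.289  0.06 ]
crest 0.67 [261. 338.] [0.315 0.181 0.06 ]
marker 0.66 [421. 246.] [ 0.536 -0.202  0.   ]
scene [ 1.158 -0.355  0.72 ]
beam 0.63 [372. 235.] [0.569 0.205 0.   ]
jig 0.93 [230. 218.] [ 0.332 -0.045  0.   ]
jig 0.82 [309. 182.] [0.312 0.199 0.   ]
jig 0.77 [192. 367.] [ 0.668 -0.287  0.   ]
jig 0.72 [302. 269.] [0.572 0.008 0.   ]
crest 0.9 [188. 348.] [ 0.671 -0.282  0.06 ]
crest 0.75 [229. 200.] [ 0.34  -0.044  0.06 ]
crest 0.65 [303. 246.] [0.566 0.017 0.06 ]
crest 0.56 [303. 166.] [0.316 0.178 0.06 ]
marker 0.67 [203. 299.] [ 0.532 -0.205  0.   ]
[0.13738389 0.50667272 0.23128006] [ 4.14743138e-01  3.11409536e+00 -7.81593380e-05] [0.42301081 0.00602824 0.08751593] 0.5
[[-0.965  0.262 -0.   ]
 [ 0.262  0.965 -0.   ]
 [-0.    -0.    -1.   ]]
```

View pics/top0.png

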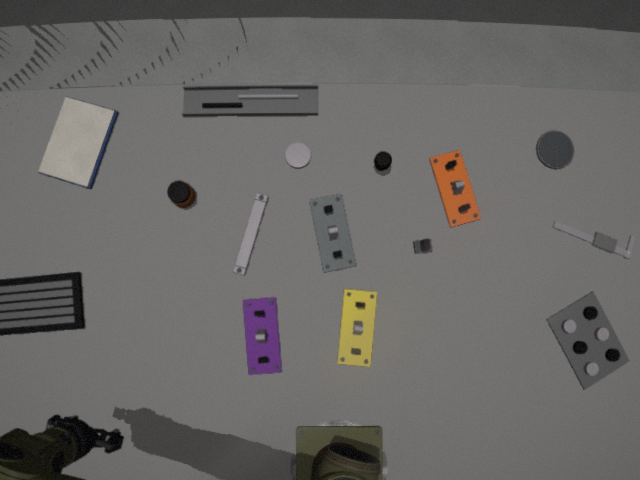

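View pics/scene0.png

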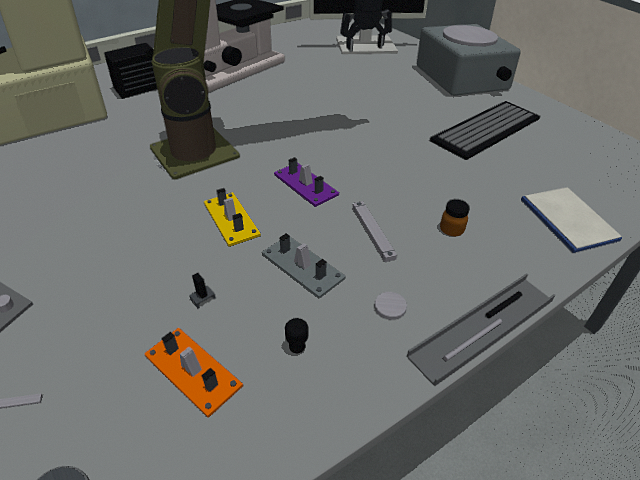

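The four jig-shaped things in the top picture are grey (333,232), yellow (358,328), orange (457,188) and purple (262,336). Only the grey one has the described grey base plate with dark rests. The beam is at (250,234), the marker at (422,246), the disc at (298,155), the eyepiece at (383,161) and the jar at (181,193). Next I'll confirm the jig in a crop and measure poses.

Run:
```python
from h import *
im,d=ctrl.get_image("top"); save("crop1.png",im[180:285,225:445],3.6)
def rect(P):
    c,s,a=cv2.minAreaRect((P[:,:2]*1000).astype(np.float32)); 
    if s[0]<s[1]: s=s[::-1];a+=90
    return np.round(c,1),np.round(s,1),round((a+90)%180-90,1)
for n,zt,px in(("beam",.016,(250,234)),("jig",.01,(333,232)),("marker",0.0,(422,246))):
    for r in ctrl.cut_out("top",n):
        q=np.array(r["position"])
        if np.hypot(*(q-px))>25: continue
        m=r["mask"]; rr,cc=np.nonzero(m); W=px2w("top",np.c_[cc,rr],z=zt); Wd=maskw("top",m,d)
        print(n,round(r["conf"],2),m.sum(),"plane",rect(W),"depth z pct",np.percentile(Wd[:,2],[2,50,98]).round(3))
        if n=="jig":
            for lo,hi in((.005,.02),(.045,.056),(.056,.07)):
                k=Wd[(Wd[:,2]>lo)&(Wd[:,2]<hi)]; print(lo,len(k),k.mean(0).round(4) if len(k) else "",rect(k) if len(k)>5 else "")
        if n=="marker":
            for lo,hi in((-.01,.03),(.05,.08)):
                k=Wd[(Wd[:,2]>lo)&(Wd[:,2]<hi)]; print(lo,len(k),rect(k) if len(k)>5 else "")
```

```text
beam 0.77 991 plane (array([563.9, 211.4]), array([200.4,  31. ]), -16.2) depth z pct [0.007 0.016 0.023]
jig 0.81 2418 plane (array([566.6,  16.1]), array([180.5,  80.9]), 10.6) depth z pct [0.004 0.011 0.056]
0.005 2048 [0.5654 0.0163 0.0107] (array([566.9,  16.4]), array([179.8,  80.7]), 10.4)
0.045 111 [0.5652 0.0165 0.052 ] (array([566.8,  16.5]), array([122.2,  19.9]), 11.4)
0.056 50 [0.5694 0.0166 0.0597] (array([569.2,  17.1]), array([112.2,  19.2]), 9.6)
```

View pics/crop1.png

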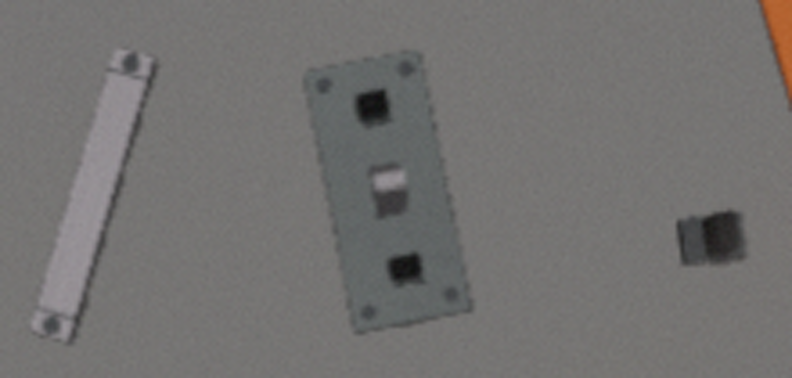

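The crop shows a grey plate with a steel wedge at (388,180) and dark rests at (372,107) and (405,267), so this is the jig. The beam runs from (130,62) to (52,325), and the marker is at (712,238). The sizes match the description. I'll approach the beam now.

Emit:
move_arm(travel=[[-0.98,-0.35,0.1],[-0.98,-0.35,0.1],[-0.98,-0.35,0.1],[-0.98,-0.35,0.1],[-0.98,-0.35,0.1],[-0.98,-0.35,0.1],[-0.98,-0.35,0.1],[-0.98,-0.35,0.1],[-0.98,-0.35,0.1],[-0.98,-0.35,0.1]], delta_rot=[[0,0,0.003],[0,0,0.003],[0,0,0.003],[0,0,0.003],[0,0,0.003],[0,0,0.003],[0,0,0.003],[0,0,0.003],[0,0,0.003],[0,0,0.003]], fingers=[-0.3,-0.3,-0.3,-0.3,-0.3,-0.3,-0.3,-0.3,-0.3,-0.3], force=80)

```text
time_s: 1.53
eef_pos: [0.3502, 0.3587, 0.2064]
tcp_rot: [-0.443, -3.11, -0.001]
wrist_force: [0.1, 0.3, 0.2]
gripper_width: 0.651
finger_force: 0.0
```

```bash
cat >> h.py <<'E'
def plan(x,y,z,yaw):
    """travel and delta_rot to TCP at x,y,z, pointing down, tool y along the y axis of a thing at yaw (deg)"""
    s=ctrl.read_state();R=Rot.from_rotvec(s["tcp_rot"]);M=R.as_matrix()
    a=np.deg2rad(yaw+90);yy=np.array([np.cos(a),np.sin(a),0]);zz=np.array([0,0,-1.])
    if yy@M[:,1]<0: yy=-yy
    T=Rot.from_matrix(np.c_[np.cross(yy,zz),yy,zz])
    print("t",s["time_s"],"eef",s["eef_pos"].round(4),"F",np.round(s["wrist_force"],2),"w",round(s["gripper_width"],3))
    print("travel",(M.T@(np.array([x,y,z])-s["eef_pos"])/.25).round(3),"rot",((R.inv()*T).as_rotvec()/2/np.pi).round(4))
E
python3 -c "
from h import *
plan(.564,.2114,.10,-16.2)"
```

```text
t 1.5333 eef [0.3502 0.3587 0.2064] F [0.07 0.26 0.21] w 0.651
travel [-0.986 -0.327  0.425] rot [ 0.     -0.0001 -0.    ]
```

Emit:
move_arm(travel=[[-0.986,-0.327,0.2],[-0.986,-0.327,0.2],[-0.986,-0.327,0.3],[-0.986,-0.327,0.425],[-0.986,-0.327,0.425],[-0.986,-0.327,0.425],[-0.986,-0.327,0.425],[-0.986,-0.327,0.425],[-0.986,-0.327,0.425],[-0.986,-0.327,0.425],[-0.986,-0.327,0.425],[-0.986,-0.327,0.425]], delta_rot=[[0,0,0],[0,0,0],[0,0,0],[0,0,0],[0,0,0],[0,0,0],[0,0,0],[0,0,0],[0,0,0],[0,0,0],[0,0,0],[0,0,0]], fingers=[-0.3,-0.3,-0.3,-0.3,-0.3,-0.3,-0.3,-0.3,-0.3,-0.3,-0.3,-0.3])

```text
time_s: 2.53
eef_pos: [0.5641, 0.2123, 0.1012]
tcp_rot: [0.44, 3.11, 0.001]
wrist_force: [1.1, 0.2, 0.2]
gripper_width: 0.651
finger_force: 0.0
```

```bash
python3 -c "
from h import *
plan(.564,.2114,.004,-16.2)
im,d=ctrl.get_image('scene'); save('s1.png',im[130:330,230:530],2.6)
s=ctrl.read_state();print(s['moment'],s['wrist_force'])
"
```

```text
t 2.5333 eef [0.5641 0.2123 0.1012] F [1.15 0.24 0.23] w 0.651
travel [-0.    -0.004  0.389] rot [0.0002 0.0001 0.0003]
[-0.00551053  0.02990452  0.0017281 ] [0.08246929 0.21613262 0.11780533]
```

View pics/s1.png

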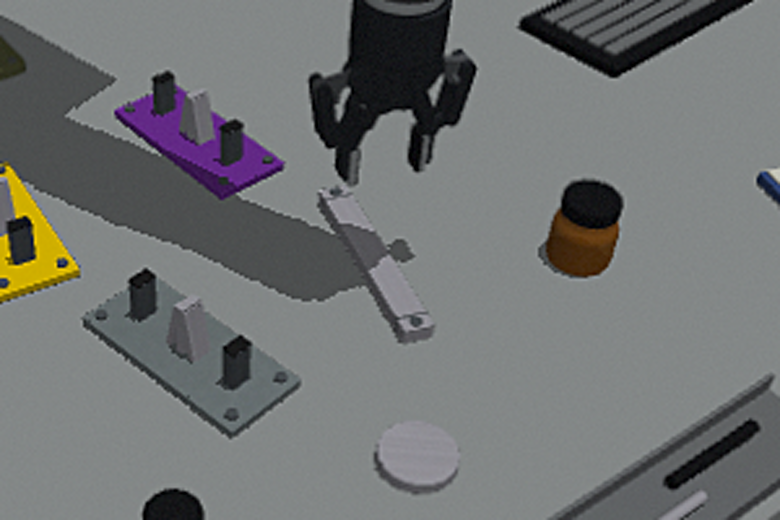

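The open gripper hangs over the beam with a finger tip on each side, at (348,175) and (422,165), and closes across its width. Next I go down, grip and lift a little.

Emit:
move_arm(travel=[[0,-0.004,0.15],[0,-0.004,0.25],[0,-0.004,0.32],[0,-0.004,0.36],[0,-0.004,0.384],[0,-0.004,0.384],[0,-0.004,0.384],[0,-0.004,0.384],[0,-0.004,0.384],[0,-0.004,0.384],[0,-0.004,0.384],[0,-0.004,0.384],[0,-0.004,0.384],[0,-0.004,0.384]], delta_rot=[[0,0,0],[0,0,0],[0,0,0],[0,0,0],[0,0,0],[0,0,0],[0,0,0],[0,0,0],[0,0,0],[0,0,0],[0,0,0],[0,0,0],[0,0,0],[0,0,0]], fingers=[-0.3,-0.3,-0.3,-0.3,-0.3,-0.3,1,1,1,1,1,1,1,1], force=80)

```text
time_s: 3.75
eef_pos: [0.5662, 0.2111, 0.0063]
tcp_rot: [0.443, 3.107, 0.005]
wrist_force: [-1.5, 2.6, 6.7]
gripper_width: 0.301
finger_force: 79.7
```

Emit:
move_arm(travel=[[0,0,-0.1],[0,0,-0.2],[0,0,-0.3],[0,0,-0.4],[0,0,-0.48],[0,0,-0.48],[0,0,-0.48],[0,0,-0.48],[0,0,-0.48],[0,0,-0.48],[0,0,-0.48],[0,0,-0.48]], delta_rot=[[0,0,0],[0,0,0],[0,0,0],[0,0,0],[0,0,0],[0,0,0],[0,0,0],[0,0,0],[0,0,0],[0,0,0],[0,0,0],[0,0,0]], fingers=[1,1,1,1,1,1,1,1,1,1,1,1])

```text
time_s: 4.75
eef_pos: [0.5639, 0.2095, 0.123]
tcp_rot: [-0.444, -3.108, 0.001]
wrist_force: [0.2, 0.8, -3.9]
gripper_width: 0.295
finger_force: 80.1
```

Run:
```python
from h import *
for i in range(6):
    im,d=ctrl.get_image("scene" if i%2 else "top")
    s=ctrl.read_state();M=Rot.from_rotvec(s["tcp_rot"]).as_matrix()
    print(s["time_s"],s["wrist_force"].round(2),s["moment"].round(4),"tool mom",(M.T@s["moment"]).round(4))
    if i==1: save("s2.png",im[100:300,250:500],2.6)
plan(.567,.0163,.12,10.6)
for r in ctrl.cut_out("top","beam")[:2]:
    m=r["mask"];P=maskw("top",m,ctrl.get_image("top")[1]);print(r["conf"],m.sum(),P.mean(0),np.percentile(P[:,2],[2,50,98]))
```

```text
4.8 [ 0.74  0.57 -2.87] [ 0.0069 -0.0063 -0.0055] tool mom [-0.0084 -0.0041  0.0055]
4.85 [-0.07  0.02 -3.93] [-0.0273 -0.0254 -0.0079] tool mom [ 0.0191 -0.032   0.008 ]
4.9 [ 0.58 -0.21 -4.51] [-0.0179 -0.0743  0.0385] tool mom [-0.0036 -0.0763 -0.0384]
4.95 [-0.32  0.44 -4.67] [ 0.0232 -0.0096  0.0069] tool mom [-0.025  -0.0027 -0.0069]
5.0 [ 0.33  0.15 -3.81] [-0.0663  0.0176  0.0027] tool mom [ 0.0686 -0.0017 -0.0027]
5.05 [ 0.34 -0.45 -3.57] [ 0.0077 -0.0069  0.0117] tool mom [-0.0093 -0.0045 -0.0117]
t 5.05 eef [0.5645 0.2097 0.124 ] F [ 0.34 -0.45 -3.57] w 0.297
travel [-0.226 -0.74   0.016] rot [ 0.      0.     -0.0746]
0.82 260 [0.63357172 0.18572497 0.13035375] [0.02096144 0.1338681  0.13952623]
```

View pics/s2.png

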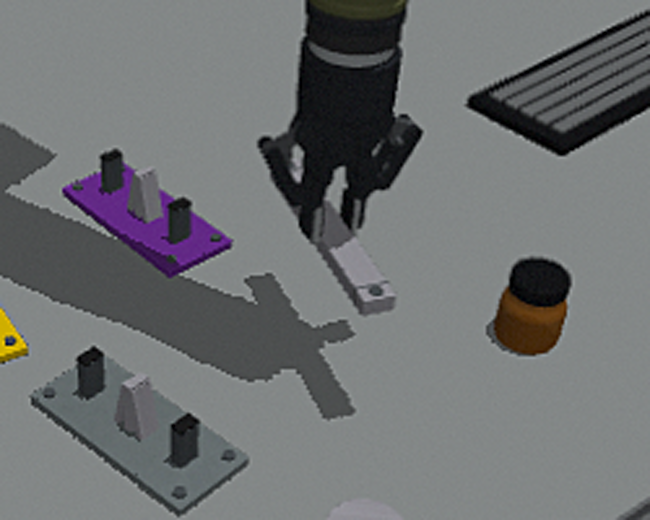

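The beam is held level by its middle, with its end at (375,300), 0.12 m up. I'll average the moment to estimate the balance point.

Run:
```python
from h import *
A=[]
for i in range(50):
    im,d=ctrl.get_image("top")
    s=ctrl.read_state();M=Rot.from_rotvec(s["tcp_rot"]).as_matrix()
    A.append(np.r_[M.T@s["wrist_force"],M.T@s["moment"]])
A=np.array(A);m=A.mean(0);print(m.round(4),(A.std(0)/7).round(4),"x off mm",-1000*m[4]/m[2],"y off",1000*m[3]/m[2])
for r in ctrl.cut_out("top","beam")[:1]:
    k=r["mask"];P=maskw("top",k,d);P=P[(P[:,2]>.11)&(P[:,2]<.15)]
    ax=M[:,0];q=(P-s["eef_pos"])@M;print(len(q),np.percentile(q[:,0],[1,99]),np.percentile(q[:,1],[5,95]), np.polyfit(q[:,0],q[:,2],1), np.polyfit(q[:,0],q[:,1],1))
```

```text
[ 5.6200e-02 -1.0100e-02  3.8524e+00 -3.5000e-03 -5.4000e-03 -8.0000e-04] [0.0624 0.0858 0.0803 0.0042 0.004  0.004 ] x off mm 1.3940882284536371 y off -0.9023607214818484
274 [-0.09704193 -0.04219158] [-0.01481624  0.01039666] [ 0.01175529 -0.00817028] [-0.16603942 -0.01579131]
```

Emit:
move_arm(travel=[[-0.09,-0.25,0.0],[-0.16,-0.5,0.0],[-0.228,-0.738,0.0],[-0.228,-0.738,0.02],[-0.228,-0.738,0.05],[-0.228,-0.738,0.08],[-0.228,-0.738,0.08],[-0.228,-0.738,0.08],[-0.228,-0.738,0.08],[-0.228,-0.738,0.08],[-0.228,-0.738,0.08],[-0.228,-0.738,0.08],[-0.228,-0.738,0.08],[-0.228,-0.738,0.08]], delta_rot=[[0,0,-0.015],[0,0,-0.03],[0,0,-0.045],[0,0,-0.06],[0,0,-0.0746],[0,0,-0.0746],[0,0,-0.0746],[0,0,-0.0746],[0,0,-0.0746],[0,0,-0.0746],[0,0,-0.0746],[0,0,-0.0746],[0,0,-0.0746],[0,0,-0.0746]], fingers=[1,1,1,1,1,1,1,1,1,1,1,1,1,1])

```text
time_s: 8.87
eef_pos: [0.5676, 0.017, 0.1042]
tcp_rot: [-0.291, 3.128, -0.0]
wrist_force: [0.1, -0.0, -4.2]
gripper_width: 0.295
finger_force: 80.4
```

Run:
```python
from h import *
im,d=ctrl.get_image("top"); save("t3.png",im[170:290,260:410],4)
plan(.5674,.0168,.0665,10.6)
s=ctrl.read_state()
P=px2w("top",np.array([(c,r) for r in range(190,280) for c in range(300,370)]),depth=d)
q=P[(P[:,2]>.09)&(P[:,2]<.15)]-s["eef_pos"]
a=np.deg2rad(10.6);u=q[:,:2]@np.array([[np.cos(a),-np.sin(a)],[np.sin(a),np.cos(a)]])
for lo in np.arange(-.11,.11,.02):
    k=(u[:,0]>lo)&(u[:,0]<lo+.02)
    if k.sum()>5: print(round(lo,2),k.sum(),np.percentile(u[k,1],[3,97]).round(4),np.median(q[k,2]).round(4),u[k,0].min().round(4),u[k,0].max().round(4))
```

```text
t 8.9167 eef [0.5676 0.0169 0.1042] F [-0.1   0.64 -4.02] w 0.3
travel [ 0.001 -0.     0.151] rot [-0.      0.      0.0001]
```

View pics/t3.png

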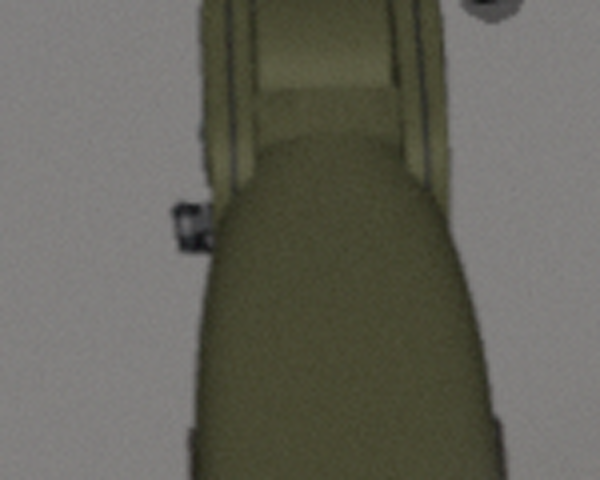

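The arm hides the beam from the top camera (only a finger shows, at (195,228)). I'll lower onto the edge.

Emit:
move_arm(travel=[[0,0,0.05],[0,0,0.1],[0,0,0.12],[0,0,0.13],[0,0,0.14],[0,0,0.145],[0,0,0.15],[0,0,0.15],[0,0,0.15]], delta_rot=[[0,0,0],[0,0,0],[0,0,0],[0,0,0],[0,0,0],[0,0,0],[0,0,0],[0,0,0],[0,0,0]], fingers=[1,1,1,1,1,1,1,1,1])

```text
time_s: 9.67
eef_pos: [0.5678, 0.0166, 0.0669]
tcp_rot: [-0.29, 3.128, -0.0]
wrist_force: [-1.1, -0.1, -3.8]
gripper_width: 0.296
finger_force: 80.4
```

Run:
```python
from h import *
im,d=ctrl.get_image("scene"); save("s4.png",im[160:300,220:400],4)
F=[]
for i in range(6): ctrl.get_image("scene");s=ctrl.read_state();F.append(s["wrist_force"])
print(np.mean(F,0),s["eef_pos"])
```

```text
[ 0.05765198 -0.14083963 -3.7336483 ] [0.5675637  0.01660915 0.06663219]
```

View pics/s4.png

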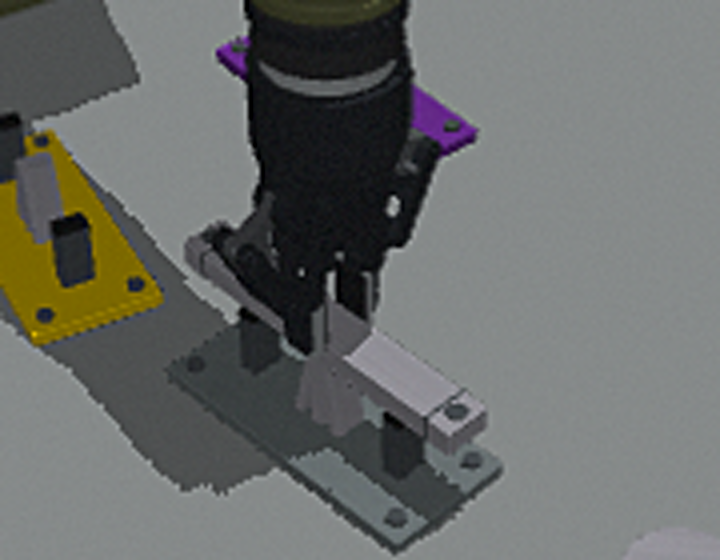

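The beam sits over the wedge at (330,390), between the rests, aligned with the plate. The full weight is still on the wrist, so I lower in small steps.

Emit:
move_arm(travel=[[0,0,0.003],[0,0,0.006],[0,0,0.006],[0,0,0.006],[0,0,0.006]], delta_rot=[[0,0,0],[0,0,0],[0,0,0],[0,0,0],[0,0,0]], fingers=[1,1,1,1,1])

```text
time_s: 10.43
eef_pos: [0.5677, 0.0166, 0.0662]
tcp_rot: [-0.29, 3.127, -0.0]
wrist_force: [-2.3, 0.3, 5.6]
gripper_width: 0.296
finger_force: 81.6
```

Emit:
move_arm(travel=[[0,0,0.003],[0,0,0.006],[0,0,0.006],[0,0,0.006],[0,0,0.006]], delta_rot=[[0,0,0],[0,0,0],[0,0,0],[0,0,0],[0,0,0]], fingers=[1,1,1,1,1])

```text
time_s: 10.85
eef_pos: [0.5678, 0.0166, 0.0662]
tcp_rot: [-0.29, 3.126, -0.0]
wrist_force: [-5.1, 0.7, 14.8]
gripper_width: 0.297
finger_force: 82.8
```

Emit:
move_arm(travel=[[0,0,-0.004],[0,0,-0.008],[0,0,-0.008],[0,0,-0.008],[0,0,-0.008],[0,0,-0.008],[0,0,-0.008],[0,0,-0.008],[0,0,-0.008],[0,0,-0.008],[0,0,-0.008],[0,0,-0.008]], delta_rot=[[0,0,0],[0,0,0],[0,0,0],[0,0,0],[0,0,0],[0,0,0],[0,0,0],[0,0,0],[0,0,0],[0,0,0],[0,0,0],[0,0,0]], fingers=[1,1,1,0.3,0.2,0.1,0,-0.1,-0.1,-0.1,-0.1,-0.1])

```text
time_s: 11.85
eef_pos: [0.5676, 0.0166, 0.0656]
tcp_rot: [-0.29, 3.128, -0.0]
wrist_force: [-0.2, -0.1, 0.6]
gripper_width: 0.548
finger_force: 0.0
```

Emit:
move_arm(travel=[[0,0,-0.03],[0,0,-0.1],[0,0,-0.2],[0,0,-0.35],[0,0,-0.5],[0,0,-0.5],[0,0,-0.5],[0,0,-0.5],[0,0,-0.5],[0,0,-0.5],[0,0,-0.5],[0,0,-0.5],[0,0,-0.5],[0,0,-0.5],[0,0,-0.5],[0,0,-0.5],[0,0,-0.5],[0,0,-0.5]], delta_rot=[[0,0,0],[0,0,0],[0,0,0],[0,0,0],[0,0,0],[0,0,0],[0,0,0],[0,0,0],[0,0,0],[0,0,0],[0,0,0],[0,0,0],[0,0,0],[0,0,0],[0,0,0],[0,0,0],[0,0,0],[0,0,0]], fingers=[-0.1,-0.1,-0.1,-0.1,-0.1,-0.1,-0.1,-0.1,-0.1,-0.1,-0.1,-0.1,-0.1,-0.1,-0.1,-0.1,-0.1,-0.1])

```text
time_s: 13.35
eef_pos: [0.5676, 0.0166, 0.1906]
tcp_rot: [-0.29, 3.128, 0.0]
wrist_force: [0.0, -0.0, -0.2]
gripper_width: 0.551
finger_force: 0.0
```

```bash
cat >> h.py <<'E'
def beamfit(im_d=None):
    im,d=ctrl.get_image("scene")
    B=[r for r in ctrl.cut_out("scene","beam") if r["conf"]>.3]
    if not B: print("no beam"); return im
    k=cv2.erode(B[0]["mask"].astype(np.uint8),np.ones((3,3)))>0
    P=maskw("scene",k,d); a=np.deg2rad(10.6)
    e=P-[.567,.0165,0]; x=e[:,0]*np.cos(a)+e[:,1]*np.sin(a); y=-e[:,0]*np.sin(a)+e[:,1]*np.cos(a); z=P[:,2]
    top=(z>.04)
    for _ in range(4):
        A=np.c_[x,y,np.ones(len(x))];c=np.linalg.lstsq(A[top],z[top],rcond=None)[0];r=z-A@c
        top=(r>-.003)&(r<.006)
    print("conf",round(B[0]["conf"],2),"n",top.sum(),"tilt deg x,y",np.rad2deg(c[:2]).round(2),"z at crest",c[2].round(4),"x range",np.percentile(x[top],[.5,99.5]).round(4),"resid",r[top].std().round(4))
    rect=cv2.minAreaRect((np.c_[x,y][top]*1000).astype(np.float32));print("rect",rect)
    return im
E
python3 - <<'E'
from h import *
im=beamfit(); save("s5.png",im[160:300,220:400],4); print(ctrl.read_state()["time_s"])
E
```

```text
conf 0.69 n 48 tilt deg x,y [-24.73  22.96] z at crest 0.1204 x range [-0.077  -0.0588] resid 0.0025
rect ((-67.78720092773438, -214.32293701171875), (9.533888816833496, 18.90691375732422), 87.89800262451172)
13.45
```

View pics/s5.png

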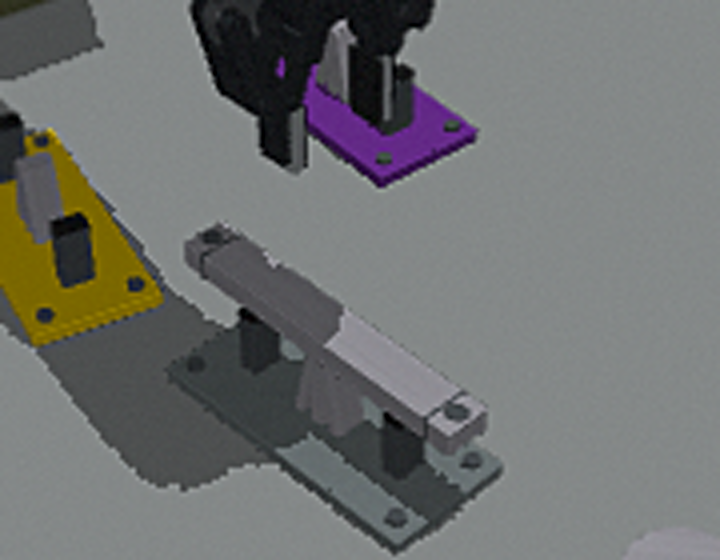

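The beam rests on the wedge, ends at (212,238) and (457,410). I can't judge level by eye and the network's beam mask was wrong, so I'll fit the depth directly.

```bash
cat >> h.py <<'E'
def beamfit(cam="scene",zhi=.10):
    im,d=ctrl.get_image(cam); a=np.deg2rad(10.6)
    r,c=np.nonzero(d>0);P=px2w(cam,np.c_[c,r],depth=d)
    e=P-[.567,.0165,0]; x=e[:,0]*np.cos(a)+e[:,1]*np.sin(a); y=-e[:,0]*np.sin(a)+e[:,1]*np.cos(a); z=P[:,2]
    k=(abs(x)<.14)&(abs(y)<.025)&(z>.057)&(z<zhi); x,y,z=x[k],y[k],z[k]
    A=np.c_[x,y,np.ones(len(x))];top=z>.06
    for _ in range(6):
        f=np.linalg.lstsq(A[top],z[top],rcond=None)[0];q=z-A@f
        top=abs(q)<max(.003,.008/(1+_))
    t=np.rad2deg(f[0])
    rect=cv2.minAreaRect((np.c_[x,y][top]*1000).astype(np.float32))
    print(cam,"n",top.sum(),"tilt x deg",t.round(2),"z crest",f[2].round(4),"x range",np.percentile(x[top],[.3,99.7]).round(4),"y med",np.median(y[top]).round(4),"sd",q[top].std().round(4),"rect",np.round(rect[0],1),np.round(rect[1],1),round(rect[2],1))
    return im
E
python3 - <<'E'
from h import *
for i in range(3): beamfit()
beamfit("top"); print(ctrl.read_state()["time_s"])
E
```

```text
scene n 954 tilt x deg -0.13 z crest 0.0766 x range [-0.1026  0.0974] y med -0.0031 sd 0.0012 rect [-3.  -2.3] [ 30.7 201.6] 89.8
scene n 958 tilt x deg -0.12 z crest 0.0766 x range [-0.1018  0.0973] y med -0.0033 sd 0.0012 rect [-3.2 -2.1] [202.8  30.2] 0.1
scene n 945 tilt x deg -0.08 z crest 0.0765 x range [-0.1012  0.0975] y med -0.003 sd 0.0012 rect [-3.3 -2.6] [ 31.1 202.5] 89.7Traceback (most recent call last):
  File "<stdin>", line 3, in <module>
  File "h.py", line 51, in beamfit
    print(cam,"n",top.sum(),"tilt x deg",t.round(2),"z crest",f[2].round(4),"x range",np.percentile(x[top],[.3,99.7]).round(4),"y med",np.median(y[top]).round(4),"sd",q[top].std().round(4),"rect",np.round(rect[0],1),np.round(rect[1],1),round(rect[2],1))
                                                                                      ~~~~~~~~~~~~~^^^^^^^^^^^^^^^^^^
    return _quantile_unchecked(
        a, q, axis, out, overwrite_input, method, keepdims, weights)
    return _ureduce(a,
                    func=_quantile_ureduce_func,
    ...<5 lines>...
                    overwrite_input=overwrite_input,
                    method=method)
    r = func(a, **kwargs)
    result = _quantile(arr,
                       quantiles=q,
    ...<2 lines>...
                       out=out,
                       weights=wgt)
    slices_having_nans = np.isnan(arr[-1, ...])
                                  ~~~^^^^^^^^^
IndexError: index -1 is out of bounds for axis 0 with size 0
```

The beam is level (tilt about -0.1°, top at 76.6 mm) and balancing by itself. I'll move the arm aside to measure the marker and crest from both cameras.

Emit:
move_arm(travel=[[0,0.2,-0.1],[0,0.4,-0.1],[0.2,0.6,-0.1],[0.4,0.8,-0.1],[0.4,0.8,-0.1],[0.4,0.8,-0.1],[0.4,0.8,-0.1],[0.4,0.8,-0.1]], delta_rot=[[0,0,0],[0,0,0],[0,0,0],[0,0,0],[0,0,0],[0,0,0],[0,0,0],[0,0,0]], fingers=[-0.3,-0.3,-0.3,-0.3,-0.3,-0.3,-0.3,-0.3])

```text
time_s: 14.32
eef_pos: [0.4314, 0.1956, 0.2159]
tcp_rot: [-0.295, 3.127, -0.0]
wrist_force: [0.6, -0.1, -0.0]
gripper_width: 0.649
finger_force: 0.0
```

Run:
```python
from h import *
beamfit()
def rect(P):
    c,s,a=cv2.minAreaRect((P[:,:2]*1000).astype(np.float32)); 
    if s[0]<s[1]: s=s[::-1];a+=90
    return np.round(c,1),np.round(s,1),round((a+90)%180-90,1)
for cam in("top","scene"):
    im,d=ctrl.get_image(cam)
    r,c=np.nonzero(d>0);P=px2w(cam,np.c_[c,r],depth=d);H=cv2.cvtColor(im,cv2.COLOR_RGB2GRAY)[r,c]
    near=np.hypot(P[:,0]-.533,P[:,1]+.204)<.05
    for lo,hi in((.01,.022),(.022,.06),(.06,.08)):
        k=P[near&(P[:,2]>lo)&(P[:,2]<hi)]
        if len(k)>4: print(cam,"marker",lo,len(k),k.mean(0).round(4),rect(k))
    e=P-[.567,.0165,0];a=np.deg2rad(10.6);x=e[:,0]*np.cos(a)+e[:,1]*np.sin(a);y=-e[:,0]*np.sin(a)+e[:,1]*np.cos(a)
    k=(abs(x)<.098)&(abs(y)<.046)&(P[:,2]>.006)&(P[:,2]<.016)
    print(cam,"plate (jig frame)",rect(np.c_[x,y][k]))
    k=(abs(x)<.13)&(abs(y)<.03)&(P[:,2]>.071)&(P[:,2]<.085)
    print(cam,"beam",rect(np.c_[x,y][k]) if k.sum()>5 else "")
    if cam=="top": save("t6.png",im[190:290,290:450],5)
    for n in ("marker",):
        for q in ctrl.place_of(cam,n)[:2]: print(cam,n,q["conf"],px2w(cam,[q["position"]],z=0)[0].round(4))
print(ctrl.read_state()["time_s"])
```

```text
scene n 946 tilt x deg -0.09 z crest 0.0765 x range [-0.1019  0.0975] y med -0.0033 sd 0.0012 rect [-1.9 -1.8] [200.7  30.7] 0.2
top marker 0.01 121 [ 0.5317 -0.1995  0.0159] (array([ 534.4, -203.1]), array([43.2, 30.3]), -83.0)
top marker 0.022 42 [ 0.5318 -0.1983  0.0405] (array([ 533. , -197.6]), array([25.1, 24. ]), -79.5)
top marker 0.06 64 [ 0.5346 -0.203   0.0661] (array([ 534.6, -203.2]), array([23.5, 15.8]), 9.2)
top plate (jig frame) (array([-0. , -0.3]), array([193.2,  90.8]), -0.3)
top beam (array([-1.4,  1. ]), array([199.8,  28.2]), -0.1)
top marker 0.5 [ 0.5334 -0.2106  0.    ]
scene marker 0.01 184 [ 0.5381 -0.2078  0.0166] (array([ 533.5, -205.3]), array([41.5, 33.6]), -84.4)
scene marker 0.022 147 [ 0.5415 -0.2065  0.0406] (array([ 537.8, -209.3]), array([27.9, 14.1]), 39.8)
scene marker 0.06 91 [ 0.5364 -0.2054  0.0654] (array([ 534.5, -205.2]), array([25.6, 14.9]), 11.1)
scene plate (jig frame) (array([-1.3, -4.2]), array([182.5,  80.7]), 1.3)
scene beam (array([-2.3, -2.6]), array([201.1,  31.5]), -0.2)
scene marker 0.81 [ 0.5349 -0.2012  0.    ]
scene marker 0.72 [0.7594 0.1048 0.    ]
14.5667
```

View pics/t6.png

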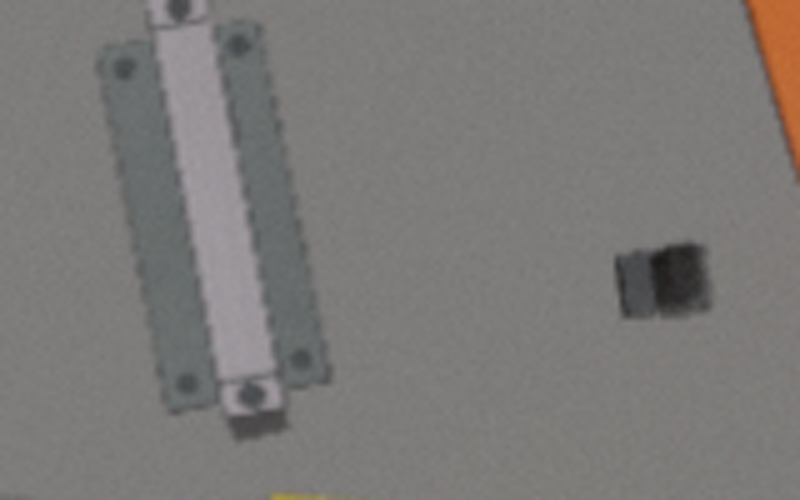

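From above, the beam lies squarely on the grey plate, with ends at (178,8) and (252,395), and the marker is at (665,280). Both cameras put the marker at about (0.5345, -0.204). I go over it.

```bash
python3 -c "
from h import *
plan(.5345,-.2032,.15,8)"
```

```text
t 14.5667 eef [0.4336 0.1942 0.2155] F [ 0.1  -1.01 -0.5 ] w 0.646
travel [-0.107 -1.636  0.262] rot [-0.      0.0001  0.007 ]
```

Emit:
move_arm(travel=[[-0.05,-0.82,0],[-0.05,-0.82,0],[-0.05,-0.82,0],[-0.05,-0.82,0],[-0.05,-0.82,0],[-0.05,-0.82,0],[-0.05,-0.82,0],[-0.05,-0.82,0],[-0.05,-0.82,0]], delta_rot=[[0,0,0.007],[0,0,0.007],[0,0,0.007],[0,0,0.007],[0,0,0.007],[0,0,0.007],[0,0,0.007],[0,0,0.007],[0,0,0.007]], fingers=[-0.3,-0.3,-0.3,-0.3,-0.3,-0.3,-0.3,-0.3,-0.3])

```text
time_s: 15.32
eef_pos: [0.4823, -0.0039, 0.2154]
tcp_rot: [0.222, -3.133, -0.001]
wrist_force: [0.0, 0.7, 0.3]
gripper_width: 0.647
finger_force: 0.0
```

```bash
python3 -c "
from h import *
plan(.5345,-.2032,.11,8)"
```

```text
t 15.3167 eef [ 0.4823 -0.0039  0.2154] F [0.04 0.67 0.35] w 0.647
travel [-0.095 -0.819  0.421] rot [ 0.0001 -0.0001  0.0003]
```

Emit:
move_arm(travel=[[-0.05,-0.4,0],[-0.095,-0.819,0.1],[-0.095,-0.819,0.2],[-0.095,-0.819,0.3],[-0.095,-0.819,0.42],[-0.095,-0.819,0.42],[-0.095,-0.819,0.42],[-0.095,-0.819,0.42],[-0.095,-0.819,0.42],[-0.095,-0.819,0.42],[-0.095,-0.819,0.42],[-0.095,-0.819,0.42]], delta_rot=[[0,0,0],[0,0,0],[0,0,0],[0,0,0],[0,0,0],[0,0,0],[0,0,0],[0,0,0],[0,0,0],[0,0,0],[0,0,0],[0,0,0]], fingers=[-0.3,-0.3,-0.3,-0.3,-0.3,-0.3,-0.3,-0.3,-0.3,-0.3,-0.3,-0.3])

```text
time_s: 16.32
eef_pos: [0.5357, -0.203, 0.1122]
tcp_rot: [-0.224, 3.131, -0.002]
wrist_force: [0.0, 0.3, 0.3]
gripper_width: 0.648
finger_force: 0.0
```

```bash
python3 -c "
from h import *
beamfit()
plan(.5345,-.2032,.032,8)"
```

```text
scene n 964 tilt x deg -0.09 z crest 0.0765 x range [-0.1026  0.0974] y med -0.0034 sd 0.0012 rect [-2.9 -2. ] [ 30.6 201.3] 89.9
t 16.3667 eef [ 0.5355 -0.2031  0.1119] F [-0.02 -0.18 -0.66] w 0.65
travel [0.005 0.001 0.32 ] rot [-0.0002  0.0003  0.0005]
```

Emit:
move_arm(travel=[[0,0,0.12],[0,0,0.22],[0,0,0.28],[0,0,0.32],[0,0,0.32],[0,0,0.32],[0,0,0.32],[0,0,0.32],[0,0,0.32],[0,0,0.32],[0,0,0.32],[0,0,0.32],[0,0,0.32],[0,0,0.32],[0,0,0.32]], delta_rot=[[0,0,0],[0,0,0],[0,0,0],[0,0,0],[0,0,0],[0,0,0],[0,0,0],[0,0,0],[0,0,0],[0,0,0],[0,0,0],[0,0,0],[0,0,0],[0,0,0],[0,0,0]], fingers=[-0.3,-0.3,-0.3,-0.3,-0.3,0,0.3,0.5,0.6,0.7,1,1,1,1,1], force=40)

```text
time_s: 17.62
eef_pos: [0.5356, -0.2041, 0.0316]
tcp_rot: [-0.221, 3.132, -0.001]
wrist_force: [0.1, 0.4, 5.4]
gripper_width: 0.157
finger_force: 39.6
```

Emit:
move_arm(travel=[[0,0,-0.1],[0,0,-0.2],[0,0,-0.3],[0,0,-0.4],[0,0,-0.5],[0,0,-0.56],[0,0,-0.56],[0,0,-0.56],[0,0,-0.56],[0,0,-0.56],[0,0,-0.56],[0,0,-0.56]], delta_rot=[[0,0,0],[0,0,0],[0,0,0],[0,0,0],[0,0,0],[0,0,0],[0,0,0],[0,0,0],[0,0,0],[0,0,0],[0,0,0],[0,0,0]], fingers=[1,1,1,1,1,1,1,1,1,1,1,1])

```text
time_s: 18.62
eef_pos: [0.534, -0.2035, 0.1693]
tcp_rot: [0.221, -3.132, -0.002]
wrist_force: [-0.1, -0.3, 0.2]
gripper_width: 0.156
finger_force: 39.1
```

```bash
cat > mk.py <<'E'
from h import *
# marker held: its lower part in the scene picture, in a frame at the TCP
im,d=ctrl.get_image("scene");s=ctrl.read_state();T=s["eef_pos"];M=Rot.from_rotvec(s["tcp_rot"]).as_matrix()
r,c=np.nonzero(d>0);P=px2w("scene",np.c_[c,r],depth=d);q=(P-T)@M
k=(abs(q[:,0])<.04)&(abs(q[:,1])<.045)&(q[:,2]>.008)&(q[:,2]<.036);q=q[k]
print("n",k.sum(),"z pct (foot exp .0316)",np.percentile(q[:,2],[2,98]).round(4),"x",np.percentile(q[:,0],[1,99]).round(4),"y",np.percentile(q[:,1],[1,99]).round(4))
roof=q[(q[:,2]<.019)]
print("roof",len(roof),cv2.minAreaRect((roof[:,:2]*1000).astype(np.float32)))
print(T,s["wrist_force"])
u=int(np.median(c[k]));v=int(np.median(r[k]));save("m%d.png"%int(s["time_s"]*10),im[v-55:v+55,u-70:u+70],5)
E
python3 mk.py; python3 -c "
from h import *
plan(.5676+.0008,.0168,.17,10.6)"; ls pics
```

```text
n 272 z pct (foot exp .0316) [0.0094 0.0297] x [-0.014   0.0167] y [-0.0232  0.0189]
roof 220 ((2.1147842407226562, -1.7848396301269531), (32.94859313964844, 43.54606246948242), 1.4617167711257935)
[ 0.534217   -0.20356644  0.16957175] [ 0.39449034 -0.14146267 -0.55167087]
t 18.6667 eef [ 0.5342 -0.2036  0.1696] F [ 0.39 -0.14 -0.55] w 0.156
travel [-0.259  0.853 -0.001] rot [ 0.0001 -0.0003 -0.007 ]
crop1.png
m186.png
s1.png
s2.png
s4.png
s5.png
scene0.png
t3.png
t6.png
top0.png
```

Emit:
move_arm(travel=[[-0.05,0.12,0],[-0.1,0.27,0],[-0.15,0.42,0],[-0.2,0.57,0],[-0.23,0.7,0],[-0.25,0.8,0],[-0.257,0.853,0],[-0.257,0.853,0],[-0.257,0.853,0.05],[-0.257,0.853,0.1],[-0.257,0.853,0.15],[-0.257,0.853,0.18],[-0.257,0.853,0.18],[-0.257,0.853,0.18],[-0.257,0.853,0.18],[-0.257,0.853,0.18],[-0.257,0.853,0.18],[-0.257,0.853,0.18]], delta_rot=[[0,0,0],[0,0,0],[0,0,-0.003],[0,0,-0.007],[0,0,-0.007],[0,0,-0.007],[0,0,-0.007],[0,0,-0.007],[0,0,-0.007],[0,0,-0.007],[0,0,-0.007],[0,0,-0.007],[0,0,-0.007],[0,0,-0.007],[0,0,-0.007],[0,0,-0.007],[0,0,-0.007],[0,0,-0.007]], fingers=[1,1,1,1,1,1,1,1,1,1,1,1,1,1,1,1,1,1])

```text
time_s: 20.17
eef_pos: [0.5688, 0.0163, 0.1261]
tcp_rot: [-0.29, 3.127, -0.0]
wrist_force: [0.1, -0.1, 0.5]
gripper_width: 0.154
finger_force: 39.2
```

Run:
```python
from h import *
plan(.5678,.0167,.0955,10.6)
im,d=ctrl.get_image("scene");r,c=np.nonzero(d>0);P=px2w("scene",np.c_[c,r],depth=d)
T=ctrl.read_state()["eef_pos"];a=np.deg2rad(10.6)
e=P-[.567,.0165,0];x=e[:,0]*np.cos(a)+e[:,1]*np.sin(a);y=-e[:,0]*np.sin(a)+e[:,1]*np.cos(a);z=P[:,2]-T[2]
def R(n,k): 
    q=cv2.minAreaRect((np.c_[x,y][k]*1000).astype(np.float32));print(n,k.sum(),np.round(q[0],1),np.round(q[1],1),round(q[2],1),"x",(1000*np.percentile(x[k],[1,99])).round(1),"y",(1000*np.percentile(y[k],[1,99])).round(1))
w=(abs(x)<.05)&(abs(y)<.045)
R("roof",w&(z>-.0205)&(z<-.01)); R("fin/fingers",w&(z>-.03)&(z<-.0205))
R("beam",(abs(x)<.13)&(abs(y)<.03)&(P[:,2]>.071)&(P[:,2]<.085))
R("plate",(abs(x)<.1)&(abs(y)<.05)&(P[:,2]>.007)&(P[:,2]<.014))
R("rests",(abs(x)>.045)&(abs(x)<.066)&(abs(y)<.016)&(P[:,2]>.02)&(P[:,2]<.053))
R("wedge",(abs(x)<.03)&(abs(y)<.016)&(P[:,2]>.02)&(P[:,2]<.056))
beamfit(zhi=.085)
```

```text
t 20.1667 eef [0.5688 0.0163 0.1261] F [ 0.05 -0.05  0.45] w 0.154
travel [0.004 0.002 0.123] rot [-0.      0.0002 -0.    ]
roof 171 [-0.  -2.7] [43.6 30.8] 88.6 x [-15.3  14.9] y [-24.4  18.1]
fin/fingers 47 [ 8.8 -8.5] [49.  24.8] 57.5 x [-14.7  14.9] y [-24.3  17.1]
beam 914 [-2.  -2.3] [202.   30.4] 0.1 x [-99.8  96.8] y [-16.6  11.9]
plate 1478 [-1.5 -3.9] [181.9  81.4] 1.0 x [-88.3  88.6] y [-43.3  34.1]
rests 184 [-0.5 -4.4] [122.6  19.7] 0.5 x [-61.4  60.5] y [-14.2   5.1]
wedge 150 [ 4.3 -8.1] [32.5 18.6] 40.4 x [-13.9  13.8] y [-14.    7.4]
scene n 842 tilt x deg -0.11 z crest 0.0766 x range [-0.102   0.0978] y med -0.004 sd 0.0012 rect [-2.2 -1.7] [ 30.6 200.9] 89.9
```

Emit:
move_arm(travel=[[0.002,0.002,0.02],[0.002,0.002,0.04],[0.002,0.002,0.06],[0.002,0.002,0.08],[0.002,0.002,0.095],[0.002,0.002,0.105],[0.002,0.002,0.112],[0.002,0.002,0.117],[0.002,0.002,0.117],[0.002,0.002,0.117],[0.002,0.002,0.117]], delta_rot=[[0,0,0],[0,0,0],[0,0,0],[0,0,0],[0,0,0],[0,0,0],[0,0,0],[0,0,0],[0,0,0],[0,0,0],[0,0,0]], fingers=[1,1,1,1,1,1,1,1,1,1,1])

```text
time_s: 21.18
eef_pos: [0.568, 0.0168, 0.0965]
tcp_rot: [-0.29, 3.128, -0.0]
wrist_force: [0.2, -0.4, -0.3]
gripper_width: 0.158
finger_force: 39.2
```

Run:
```python
from h import *
beamfit(zhi=.08)
F=[]
for i in range(8): ctrl.get_image("scene");s=ctrl.read_state();F.append(s["wrist_force"])
print(np.mean(F,0).round(2),s["eef_pos"].round(4))
```

```text
scene n 814 tilt x deg -0.01 z crest 0.0766 x range [-0.1027  0.0974] y med -0.0041 sd 0.0012 rect [-2.8 -2. ] [201.3  43.5] 4.4
[-0.05 -0.1  -0.53] [0.5678 0.0168 0.0963]
```

Not yet in contact, about 0.7 mm to go.

Emit:
move_arm(travel=[[0,0,0.001],[0,0,0.002],[0,0,0.003],[0,0,0.003],[0,0,0.003],[0,0,0.003]], delta_rot=[[0,0,0],[0,0,0],[0,0,0],[0,0,0],[0,0,0],[0,0,0]], fingers=[1,1,1,1,1,1])

```text
time_s: 22.13
eef_pos: [0.5678, 0.0168, 0.0956]
tcp_rot: [0.29, -3.128, 0.0]
wrist_force: [-0.4, -0.1, -0.5]
gripper_width: 0.16
finger_force: 39.4
```

Emit:
move_arm(travel=[[0,0,0.001],[0,0,0.002],[0,0,0.002],[0,0,0.002],[0,0,0.002],[0,0,0.002]], delta_rot=[[0,0,0],[0,0,0],[0,0,0],[0,0,0],[0,0,0],[0,0,0]], fingers=[1,1,1,1,1,1])

```text
time_s: 22.63
eef_pos: [0.5679, 0.0168, 0.0956]
tcp_rot: [-0.29, 3.128, -0.0]
wrist_force: [-1.8, 0.1, 5.5]
gripper_width: 0.156
finger_force: 40.0
```

The marker is in contact. I'll relieve the load, lower the grip force and open slowly.

Emit:
move_arm(travel=[[0,0,-0.001],[0,0,-0.002],[0,0,-0.002],[0,0,-0.002],[0,0,-0.002],[0,0,-0.002],[0,0,-0.002],[0,0,-0.002],[0,0,-0.002],[0,0,-0.002],[0,0,-0.002],[0,0,-0.002],[0,0,-0.002],[0,0,-0.002],[0,0,-0.002],[0,0,-0.002],[0,0,-0.002]], delta_rot=[[0,0,0],[0,0,0],[0,0,0],[0,0,0],[0,0,0],[0,0,0],[0,0,0],[0,0,0],[0,0,0],[0,0,0],[0,0,0],[0,0,0],[0,0,0],[0,0,0],[0,0,0],[0,0,0],[0,0,0]], fingers=[1,1,1,0.68,0.66,0.64,0.6,0.56,0.5,0.44,0.38,0.3,0.2,0.1,0,0,0], force=20)

```text
time_s: 24.05
eef_pos: [0.5678, 0.0168, 0.0956]
tcp_rot: [0.29, -3.128, 0.0]
wrist_force: [0.3, -0.6, -1.2]
gripper_width: 0.499
finger_force: 0.0
```

Emit:
move_arm(travel=[[0,0,-0.03],[0,0,-0.08],[0,0,-0.15],[0,0,-0.25],[0,0,-0.35],[0,0,-0.45],[0,0.2,-0.5],[0.2,0.4,-0.5],[0.4,0.6,-0.5],[0.4,0.8,-0.5],[0.4,0.8,-0.5],[0.4,0.8,-0.5],[0.4,0.8,-0.5],[0.4,0.8,-0.5],[0.4,0.8,-0.5]], delta_rot=[[0,0,0],[0,0,0],[0,0,0],[0,0,0],[0,0,0],[0,0,0],[0,0,0],[0,0,0],[0,0,0],[0,0,0],[0,0,0],[0,0,0],[0,0,0],[0,0,0],[0,0,0]], fingers=[0,0,0,0,0,0,0,0,0,0,0,0,0,0,0])

```text
time_s: 25.3
eef_pos: [0.4332, 0.1948, 0.221]
tcp_rot: [-0.291, 3.127, -0.0]
wrist_force: [0.2, 0.1, 0.1]
gripper_width: 0.499
finger_force: 0.0
```

```bash
cat > chk.py <<'E'
from h import *
beamfit(zhi=.08)
for cam in("top","scene"):
    im,d=ctrl.get_image(cam)
    r,c=np.nonzero(d>0);P=px2w(cam,np.c_[c,r],depth=d);a=np.deg2rad(10.6)
    e=P-[.567,.0165,0];x=e[:,0]*np.cos(a)+e[:,1]*np.sin(a);y=-e[:,0]*np.sin(a)+e[:,1]*np.cos(a);z=P[:,2]
    def R(n,k):
        if k.sum()<5: print(n,"-");return
        q=cv2.minAreaRect((np.c_[x,y][k]*1000).astype(np.float32));print(cam,n,k.sum(),np.round(q[0],1),np.round(q[1],1),round(q[2],1),"x",(1000*np.percentile(x[k],[1,99])).round(1),"y",(1000*np.percentile(y[k],[1,99])).round(1),"z",np.median(z[k]).round(4))
    w=(abs(x)<.04)&(abs(y)<.04)
    R("roof",w&(z>.0785)&(z<.09)); R("fin top",w&(z>.123)&(z<.14))
    R("beam",(abs(x)>.03)&(abs(x)<.13)&(abs(y)<.03)&(z>.071)&(z<.085))
    R("rests",(abs(x)>.045)&(abs(x)<.066)&(abs(y)<.016)&(z>.02)&(z<.053))
    if cam=="scene": save("final.png",im[150:290,220:400],4.2)
print(ctrl.read_state()["time_s"])
E
python3 chk.py
```

```text
scene n 837 tilt x deg -0.06 z crest 0.0766 x range [-0.1019  0.0978] y med -0.0039 sd 0.0013 rect [-2.4 -1.9] [201.7  42.6] 2.8
top roof 178 [1.5 1.2] [41.8 76.6] 89.9 x [-35.   37.6] y [-19.1  21.5] z 0.0813
top fin top 71 [-0.6  1.2] [23.9 14. ] 0.1 x [-12.4  11.3] y [-5.8  8.2] z 0.1303
top beam 703 [-1.3  0.9] [200.   28.2] 0.0 x [-99.9  96.8] y [-12.6  14.8] z 0.0764
rests -
scene roof 166 [ 4.2 -7.7] [61.1 49.7] 34.9 x [-27.5  36.5] y [-23.3  18.6] z 0.0811
scene fin top 90 [-1.  -1.9] [14.9 24.5] 89.1 x [-12.8  11. ] y [-9.3  5.2] z 0.1302
scene beam 720 [-2.4 -2.8] [ 31.6 202.3] 89.7 x [-101.    97.4] y [-16.5  12.2] z 0.0766
scene rests 191 [-0.6 -4.7] [ 20.7 124.7] 89.9 x [-62.6  61. ] y [-14.1   5. ] z 0.034
25.45
```

View pics/final.png

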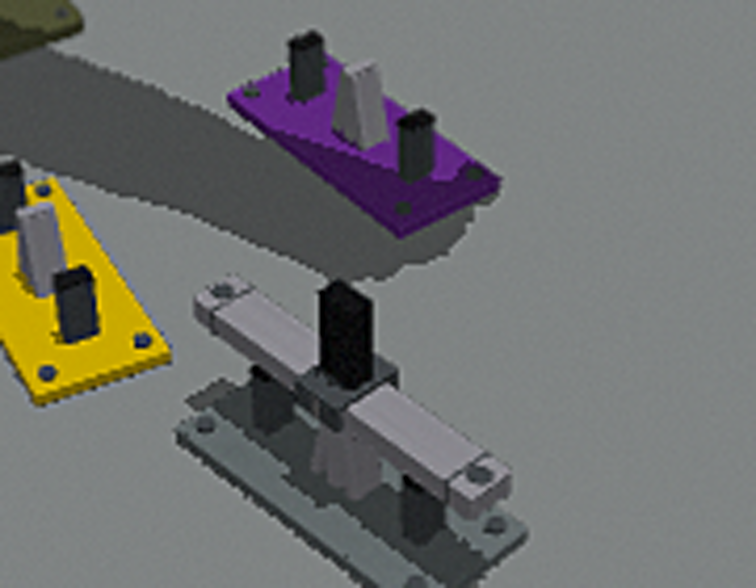

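The marker sits astride the beam above the wedge at (350,385). Its fin top is at 130 mm as expected, and it is within about 0.6 mm of the crest. I'll wait 3 s and recheck before handing in.

Run:
```python
from h import *
for i in range(40): ctrl.get_image("scene")
beamfit(zhi=.08);s=ctrl.read_state();print(s["time_s"])
```

```text
scene n 849 tilt x deg -0.1 z crest 0.0766 x range [-0.1019  0.0972] y med -0.004 sd 0.0013 rect [-2.4 -2.7] [199.9  42.2] 1.2
27.5
```

```bash
python3 -c "
from bench import ctrl
print(ctrl.job_done())"
```

```text
the job is handed in; nothing more can be done
None
```

I handed the job in at about 27.5 s: the beam balances level on the grey jig's knife edge (tilt about 0.1°), and the marker sits astride it within about 0.6 mm of the crest. Both stayed level for over 3 s after I let go of the marker.

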